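# Close the refilled salt shaker and put it on its coaster

## Task

The salt shaker standing in the wooden filling stand has just been refilled and its square cap only rests loosely on the thread. Turn the cap back (anticlockwise seen from above) until it drops into the thread, then screw it forward (clockwise) fully home, so that its sides line up with the square body. Then stand the closed shaker upright in the middle of the empty coaster, without letting it fall, and leave the pepper mill, mug, egg timer and spice jar where they are.

Things in the scene. Friction and masses are not known exactly. Their poses are not given: they have to be found in the camera images.
- shaker: salt shaker, a blue ceramic square block 52 x 52 mm, 58 mm high, thin steel band, with a white round threaded neck on it up to 78.5 mm. 0.15 to 0.31 kg, loose; its foot stands 20 mm deep in the stand's pocket (1.5 mm play each side), which keeps it from turning. Origin: centre of its underside; z up along the neck, x and y square to its sides
- neck (a point): point on the shaker's axis, 74 mm above its origin, level with the ledges of the thread on which the cap rests at first. The thread repeats every 90 degrees: four flat ledges with a notch after each and a stop beside each notch. Resting on the ledges, the cap is blocked clockwise by the stops; anticlockwise it comes over the notches and is stopped there
- cap: square steel cap, 48 x 48 mm, 30 mm high, small dark holes in its top, open below, four pins inside; 0.06 kg. Origin: centre of its lower edge; z up, x and y square to its flat sides; alike every 90 degrees. At the start it rests on the ledges, origin 71 mm above the shaker's, its sides turned 0.1 to 0.6 rad anticlockwise (from above) against the body's
- cap_top (a point): centre of the cap's top, 30 mm above the cap's origin. At 0.9 to 1.15 rad anticlockwise of the body's sides (best 1.0) the cap drops 7.8 mm when let go or lightly pressed down. Turned clockwise from there it sinks 2.4 mm more (follow it down) to a firm stop at 0 rad: home, origin 60.8 mm above the shaker's, 2.8 mm clear of the body; the shaker can then be lifted by it
- stand: wooden filling stand, fixed block 96 x 96 mm, 28 mm high, with a square pocket 55 x 55 mm, 20 mm deep (pocket floor 8 mm above its underside) in which the shaker stands. Origin: centre of its underside on the worktop, z up
- coaster: the empty coaster: six-sided pale marble tile 87 x 99 mm, 10 mm thick, fixed on the worktop. Origin: centre of its underside. It lies left or right of the stand
- mill_coaster: the other coaster of the same kind, fixed, with the pepper mill on it. Origin: centre of its underside
- pepper_mill: turned wooden pepper mill, 58 mm across, 165 mm high, loose, standing on its coaster. Origin: centre of its underside
- mug: blue and white mug 85 x 118 x 98 mm, loose, beyond the stand. Origin: centre of its underside
- egg_timer: white round wind-up timer, 63 mm across, 48 mm high, loose, beyond the stand. Origin: centre of its underside
- spice_jar: glass spice jar with red cap, 45 mm across, 106 mm high, loose, to the right. Origin: centre of its underside
Things that resemble listed ones, but are neither listed nor needed, are in the scene too. Of the things like the cap, leave any that is red; of the rest the smaller one is meant.

How it is judged:
By the outcome, as a careful person would: the job done as asked, in the order asked, and still so for the second after the job is handed in, with the robot touching nothing.
It also fails if it takes over 48 s, if anything falls off the work surface, if the arm or the gripper's body presses on something with over 40 N, if the wrist force passes 120 N, or if a joint passes its speed limit or range.

## Robot

A 6-joint arm with a two-finger parallel gripper is mounted at the origin on a cart in front of the work surface, level with it; the furniture and walls round the work are solid. World frame = base frame: x ahead of the robot, y to its left, z up, the work surface at z = 0. Lengths are in m, angles in rad, forces in N, time in s.
With the tool pointing down it reaches from about 0.225 to 0.875 m from the base axis. Payload 3.4 kg.
Tool frame: the origin (TCP) lies between the finger pads; the fingertips stand 25 mm ahead of it and the grasp point (between the pads) lies 6 mm ahead of it; z points along the fingers, y is the line along which they close (so a half turn about z gives the same grasp; the last joint's range is limited). The gripper opens to 85 mm and grips with 20 to 120 N. Pads are 22 mm wide; open, the fingers measure 114 mm over their backs; the gripper's body (76 mm by 85 mm) begins 54 mm behind the grasp point. The pads swing forward as they close: fully open they stand 13 mm farther back than shut.
Start: joints at [-1.382, 0.276, 1.505, -0, 1.361, -0.121], TCP at [0.175, -0.548, 0.256] pointing down, gripper open.
Joint ranges: [-2.89, 2.89], [-0.75, 2.08], [0.22, 2.7], [-1.18, 4.32], [0.11, 2.71], [-2.7, 2.7]. Speed limits (rad/s): [2.57, 2.57, 3.14, 3.14, 3.14, 3.14].

## Interface

Orientations are given as a unit quaternion [w, x, y, z].
In Python, from rig import manip, cams, ticket gives the robot as it stands.
- The arm moves only by the tool step_arm, never from a script. Its argument "increments" is a list of rows, each an object with "dp": the shift along the world's x, y, z each as a share of 0.2 m, from -1 to 1, a list of three; "yaw": the turn about the world's z as a share of 0.15 rad, from -1 to 1; "grip": the opening, from 0 (shut) to 1 (fully open). In form: [{"dp": [tx, ty, tz], "yaw": yaw, "grip": grip}, ...]. A call has 1 to 5 rows; each row shifts and turns the commanded pose from where the row before left it; what a row does not reach is not made up. A row lasts 1/8 s, in which the tool goes at most 62.5 mm and 10.7 degrees, less where a joint would pass 70% of its speed; a pose out of reach is approached as far as the arm can. A call with a number of a shift or a turn outside -1 to 1 is refused whole. A call with a gripper value outside its range is refused whole. The fingers move at their own pace and stop on an object; "squeeze" is the grip in N (left out, the last holds). Time passes only in rows, so rows that do not move let the fingers close. It gives the time, the measured TCP pose, the force, the opening and the grip force at its end, in the units of the state.
- manip.get_state(): the state, without advancing time (a new reading comes with each control period).
- cams.get_image(name): name is "side" or "top"; returns the picture (400x640x3 uint8, blue, green, red); there is no depth.
- cams.get_calibration(name): a dict with "fx", "fy", "cx", "cy" (pixels), "extrinsics" (4x4, takes a point from camera to world coordinates). Camera axes: x right, y up, looking along -z (the intrinsics and any distortion apply to the point x, -y, -z); pixel columns grow to the right and rows downward; lengths in m; the calibration is good to about 2 mm. A picture is of the moment at which its call begins. get_calibration takes no time and is no camera call.
- ticket.sign_off(): hands the job in; it is judged then, once.
The state is a dict: "clock": time; "qpos": joint angles; "qd": joint speeds; "effort": joint torques, N m; "position": TCP position; "ee_rot": TCP orientation; "contact_force": force on the tool from outside, world axes, zero at the start; "moment": the same for the moment, N m; "width": finger opening in m; "gripper_force": force on a finger pad.
Only numpy, scipy, OpenCV 4.12 (cv2) and the standard library are available. Lean on these libraries where they do the work, as an engineer would, in place of code of your own. Each camera call takes 0.05 s, during which the arm holds its last target. There are 200 camera calls.

## Working session

There is one attempt and no reset: what is moved stays moved. The work goes in short steps, Python scripts to look and compute and a tool call to move; the robot and the scene stay as the last step left them, time stands still between calls to the robot, and variables do not carry over. Pictures are saved under pics/ and viewed, at most 10 in all, crops included, and the job is handed in when it is done.

Besides the shell and the picture viewer there is one more tool, called as a command line: name --argument value ..., lists and objects as JSON in quotes. step_arm: Moves the arm, as the interface text tells. Shift numbers are shares of 0.2 m and turn numbers shares of 0.15 rad, none past 1 either way. Its arguments: {"type":"object","properties":{"increments":{"type":"array"},"squeeze":{"type":"number"}},"required":["increments"]}

```bash
mkdir -p pics; python3 - <<'E'
from rig import manip,cams
import cv2,numpy as np
np.set_printoptions(precision=4,suppress=True)
for n in("top","side"):
    cv2.imwrite(f"pics/{n}0.png",cams.get_image(n)); c=cams.get_calibration(n); print({k:(np.array(v)) for k,v in c.items()})
s=manip.get_state();print(s)
E
```

```text
{'fx': array(517.5067), 'fy': array(517.5067), 'cx': array(315.1098), 'cy': array(209.4736), 'extrinsics': array([[-0.2648,  0.7577, -0.5964, -0.4935],
       [-0.9642, -0.2161,  0.1536,  0.1521],
       [-0.0125,  0.6158,  0.7878,  1.4304],
       [ 0.    ,  0.    ,  0.    ,  1.    ]])}
{'fx': array(461.6031), 'fy': array(461.6031), 'cx': array(320.004), 'cy': array(194.5907), 'extrinsics': array([[ 0.9739,  0.11  , -0.1984,  0.2706],
       [-0.2267,  0.5094, -0.8301, -1.1946],
       [ 0.0098,  0.8535,  0.5211,  0.7719],
       [ 0.    ,  0.    ,  0.    ,  1.    ]])}
{'clock': 0.1, 'qpos': array([-1.382 ,  0.2765,  1.506 ,  0.    ,  1.3608, -0.121 ]), 'qd': array([-0.0005, -0.0011, -0.001 ,  0.0027,  0.0002,  0.0008]), 'effort': array([  0.0017, -41.7698, -24.6404,  -0.0001,   0.0057,  -0.    ]), 'position': array([ 0.1752, -0.5472,  0.2555]), 'ee_rot': array([-0.0009,  0.988 ,  0.1543, -0.    ]), 'contact_force': array([-0.4586,  0.4401,  0.0565]), 'moment': array([ 0.0317, -0.044 ,  0.0026]), 'gripper_force': 0.0, 'width': 0.08509763523011421}
```

View pics/top0.png

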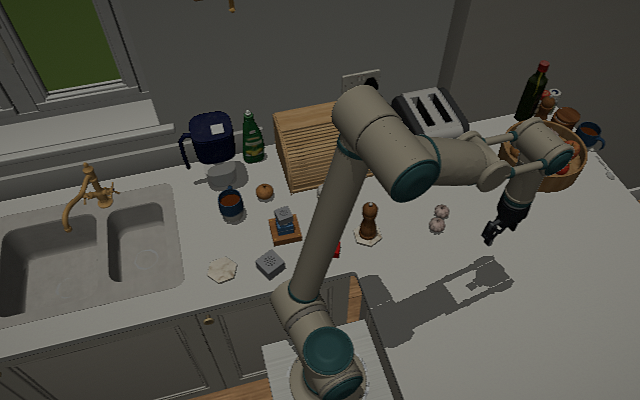

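View pics/side0.png

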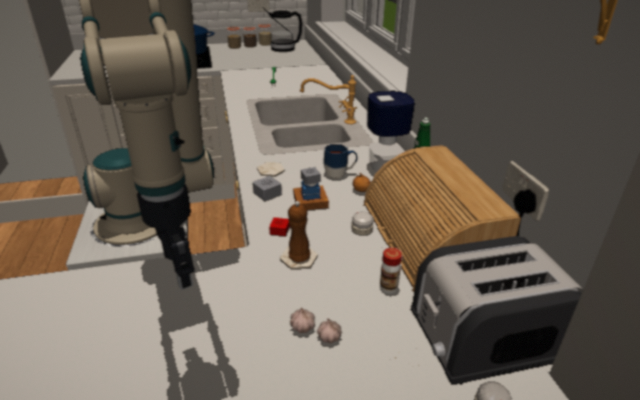

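Top view: stand with shaker and small cap at (285,225), empty coaster at (222,269), larger grey decoy cap at (270,263), red one at (337,248), mill at (369,220), mug at (231,203). The side view shows the shaker at (311,185) and the coaster at (271,169). Next I enlarge both.

```bash
cat > h.py <<'E'
import numpy as np,cv2
from rig import manip,cams
np.set_printoptions(precision=4,suppress=True)
def proj(n,P):
    c=cams.get_calibration(n);E=np.array(c["extrinsics"]);q=(np.atleast_2d(P)-E[:3,3])@E[:3,:3]
    return np.c_[c["cx"]+c["fx"]*q[:,0]/-q[:,2],c["cy"]-c["fy"]*q[:,1]/-q[:,2]]
def ray(n,u,v,z):
    c=cams.get_calibration(n);E=np.array(c["extrinsics"])
    d=E[:3,:3]@np.array([(u-c["cx"])/c["fx"],-(v-c["cy"])/c["fy"],-1]);t=(z-E[2,3])/d[2];return E[:3,3]+t*d
def crop(img,x,y,w,h,k):
    return cv2.resize(img[y:y+h,x:x+w],None,fx=k,fy=k,interpolation=cv2.INTER_CUBIC)
def sq(cx,cy,a,s,z):
    r=s/2*np.array([[1,1],[-1,1],[-1,-1],[1,-1]]);R=np.array([[np.cos(a),-np.sin(a)],[np.sin(a),np.cos(a)]])
    return np.c_[r@R.T+[cx,cy],np.full(4,z)]
E
python3 - <<'E'
from h import *
a=crop(cv2.imread("pics/top0.png"),200,190,120,100,6)[:, :]
cv2.imwrite("pics/t1.png",a)
b=crop(cv2.imread("pics/side0.png"),245,150,100,75,8)
cv2.imwrite("pics/s1.png",b)
print(ray("top",222,269,.01),ray("side",271,169,.01),ray("top",284,211,.109),ray("side",311,174,.109))
E
```

```text
[0.4301 0.2263 0.01  ] [0.4329 0.2214 0.01  ] [ 0.5284 -0.007   0.109 ] [ 0.5235 -0.0185  0.109 ]
```

View pics/t1.png

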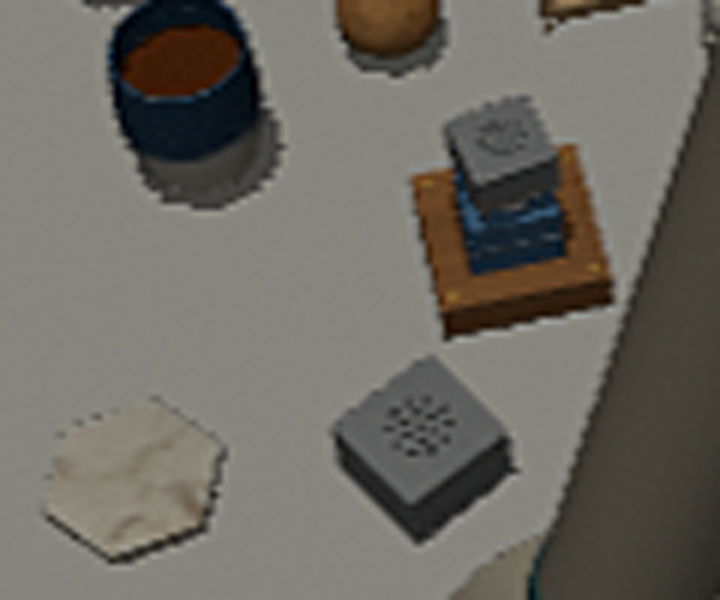

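View pics/s1.png

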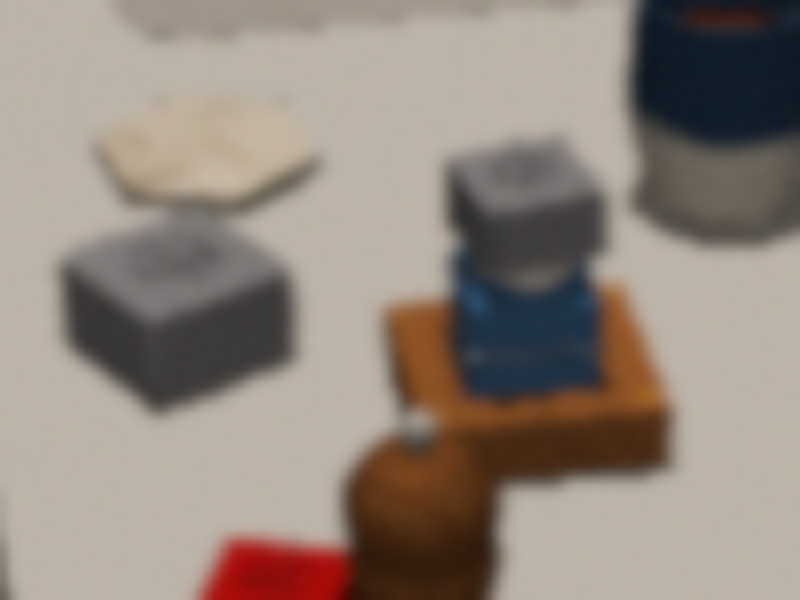

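The top crop shows cap-top corners at about (446,127), (530,97), (557,155), (480,183), stand-top corners at (413,177), (575,147), (611,287), (446,317), and a six-sided coaster centred at (135,478). The side crop shows cap corners at (450,165), (560,137), (605,193), (493,212). Now I fit both views together.

```bash
python3 - <<'E'
from h import *
from scipy.optimize import least_squares as LS
T=lambda L:np.array(L)/6.+[200-.42,190-.42]
S=lambda L:np.array(L)/8.+[245-.44,150-.44]
def W(n,L,z): return np.array([ray(n,u,v,z)[:2] for u,v in L])
def fit(A,s,a0):
    def f(p):
        Q=sq(*p,s,0)[:,:2]
        return np.ravel([ np.sort(np.linalg.norm(Q-a,axis=1))[0] for a in A])
    r=LS(f,[*A.mean(0),a0]);return r.x,r.fun*1e3
tc=T([(446,127),(530,97),(557,155),(480,183)]);sc=S([(450,165),(560,137),(605,193),(493,212)])
ts=T([(413,177),(575,147),(611,287),(446,317)]);ss=S([(388,310),(622,288),(668,405)])
for nm,t,s,z,w in(("cap",tc,sc,.109,.048),("stand",ts,ss,.028,.096)):
    for n,L in(("top",t),("side",s)):
        A=W(n,L,z);print(nm,n,A.tolist())
        for a0 in(0.1,.5,.9,1.3): x,e=fit(A,w,a0);print("   ",x,e,(e**2).sum())
th=T([(155,400),(225,452),(210,520),(118,558),(43,507),(60,435)])
sh=S([(97,150),(150,97),(280,97),(320,158),(240,203),(125,198)])
for n,L in(("top",th),("side",sh)):
    A=W(n,L,.01);print(n,A.tolist(),A.mean(0))
E
```

```text
cap top [[0.5383971975132518, 0.024238414995752883], [0.5460615587413282, -0.024238520773194938], [0.503491754318337, -0.028894882101398123], [0.4965134518629403, 0.01502745018200849]]
    [ 0.5211 -0.0035  0.1595] [2.6086 2.7124 3.0702 3.22  ] 33.95609233780468
    [ 0.5211 -0.0035  0.1534] [2.7847 2.5475 3.1106 3.1956] 34.13212945789158
    [0.5192 0.0133 0.8968] [16.2373 23.3624 21.2804 12.2977] 1413.5403999639088
    [ 0.5211 -0.0035  1.735 ] [2.4731 2.8449 3.0363 3.2572] 34.03800067107355
cap side [[0.49844897208325767, 0.011178757049765897], [0.5438596983485816, 0.024462216840856588], [0.5506107691770126, -0.022352716590135158], [0.50694818329748, -0.027843610226112814]]
    [ 0.525  -0.0036  0.1921] [4.4646 0.0928 2.5102 4.0504] 42.64858936428483
    [ 0.525  -0.0036  0.1921] [4.4642 0.0924 2.5106 4.0507] 42.64858210974077
    [ 0.525  -0.0036  0.1921] [4.4634 0.0918 2.5112 4.0512] 42.648581777591716
    [ 0.525  -0.0036  1.7647] [4.4313 0.0799 2.5369 4.0723] 42.66170397456895
stand top [[0.5717324124578806, 0.042181788346751306], [0.5673645093866055, -0.05123010217664853], [0
[... 687 characters left out ...]
  [0.5372 0.0363 0.9556] [22.5751 30.9317 26.7783] 2183.4811940766567
    [ 0.5248 -0.0017  1.5529] [2.2584 2.5649 4.4465] 31.450586852068383
top [[0.4752913711618946, 0.2079472367465434], [0.43213409803595754, 0.17704273363130507], [0.39263494495947443, 0.19206866751027876], [0.3830324673432837, 0.2425548216676897], [0.42466592292007804, 0.2761739900406255], [0.4670599988423056, 0.2610163742689692]] [0.4291 0.2261]
side [[0.38490270178797203, 0.2368366099663577], [0.4136586041084006, 0.2819693517096795], [0.4704169777001844, 0.26988416227894185], [0.47853482027278355, 0.20931983394003817], [0.4387917361187996, 0.17661230294497998], [0.39166134622172044, 0.19119735193689236]] [0.4297 0.2276]
```

step_arm --increments '[{"dp": [0.15,0.25,0],"yaw": 0,"grip": 1},{"dp": [0.15,0.25,0],"yaw": 0,"grip": 1},{"dp": [0.16,0.25,0],"yaw": 0,"grip": 1},{"dp": [0.16,0.25,0],"yaw": 0,"grip": 1},{"dp": [0.16,0.25,0],"yaw": 0,"grip": 1}]'

```text
clock: 0.72
position: [0.3319, -0.2958, 0.2561]
ee_rot: [-0.0, 0.988, 0.154, 0.0]
contact_force: [0.5, -0.6, 1.0]
width: 0.0857
gripper_force: 0.0
```

step_arm --increments '[{"dp": [0.16,0.25,0],"yaw": 0,"grip": 1},{"dp": [0.16,0.25,0],"yaw": 0,"grip": 1},{"dp": [0.16,0.25,0],"yaw": 0,"grip": 1},{"dp": [0.16,0.25,0],"yaw": -0.3,"grip": 1},{"dp": [0.16,0.25,0],"yaw": -0.6,"grip": 1}]'

```text
clock: 1.35
position: [0.4919, -0.0458, 0.2561]
ee_rot: [0.0, 0.996, 0.086, -0.0]
contact_force: [1.1, -0.5, -0.2]
width: 0.0857
gripper_force: 0.0
```

step_arm --increments '[{"dp": [0.15,0.215,0],"yaw": 0,"grip": 1},{"dp": [0,0,-0.25],"yaw": 0,"grip": 1},{"dp": [0,0,-0.23],"yaw": 0,"grip": 1},{"dp": [0,0,0],"yaw": 0,"grip": 1}]'

```text
clock: 1.85
position: [0.5182, -0.004, 0.157]
ee_rot: [-0.001, 0.996, 0.087, -0.005]
contact_force: [-0.2, 0.2, 0.5]
width: 0.0853
gripper_force: 0.0
```

```bash
python3 - <<'E'
from h import *
t=cams.get_image("top");s=cams.get_image("side");cv2.imwrite("pics/top2.png",t)
a=crop(t,240,170,70,75,5.6);b=crop(s,280,130,70,75,5.6)
cv2.imwrite("pics/c2.png",np.hstack([a,b]));print(manip.get_state()["position"])
E
```

```text
[ 0.5218 -0.0048  0.161 ]
```

View pics/c2.png

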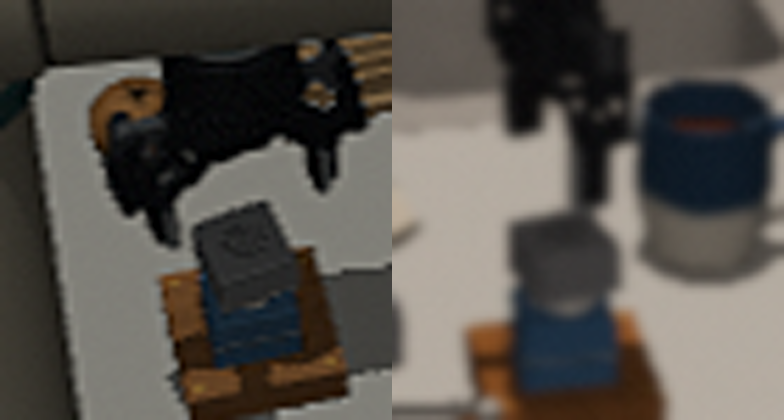

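The top crop shows the open fingers at (165,230) and (320,180) straddling the cap, whose centre is at about (245,235), with angles matching. I descend and close.

step_arm --increments '[{"dp": [0,0.005,-0.14],"yaw": 0,"grip": 1},{"dp": [0,0,-0.135],"yaw": 0,"grip": 1},{"dp": [0,0,0],"yaw": 0,"grip": 1}]'

```text
clock: 2.33
position: [0.5215, -0.004, 0.106]
ee_rot: [0.0, 0.996, 0.087, -0.0]
contact_force: [0.8, 0.1, -0.1]
width: 0.0856
gripper_force: 0.0
```

step_arm --increments '[{"dp": [0,0,0],"yaw": 0,"grip": 0.62},{"dp": [0,0,0],"yaw": 0,"grip": 0.56},{"dp": [0,0,0],"yaw": 0,"grip": 0.5},{"dp": [0,0,0],"yaw": 0,"grip": 0.4},{"dp": [0,0,0],"yaw": 0,"grip": 0.4}]' --squeeze 20

```text
clock: 2.95
position: [0.5226, -0.0041, 0.1069]
ee_rot: [0.001, 0.996, 0.087, 0.002]
contact_force: [-0.0, -1.4, 6.9]
width: 0.0479
gripper_force: 25.7
```

step_arm --increments '[{"dp": [0,0,0],"yaw": 0.5,"grip": 0.4},{"dp": [0,0,0],"yaw": 0.8,"grip": 0.4},{"dp": [0,0,0],"yaw": 0.8,"grip": 0.4},{"dp": [0,0,0],"yaw": 0.8,"grip": 0.4},{"dp": [0,0,0],"yaw": 0.8,"grip": 0.4}]' --squeeze 35

```text
clock: 3.58
position: [0.5227, -0.0034, 0.1069]
ee_rot: [0.0, 0.934, 0.358, 0.002]
contact_force: [1.1, 2.8, 5.6]
width: 0.0473
gripper_force: 35.2
```

```bash
python3 -c "
from h import *
s=manip.get_state();print(s['position'],2*np.arctan2(s['ee_rot'][2],s['ee_rot'][1]),s['contact_force'],s['moment'],s['gripper_force'],s['width'],s['qpos'])"
```

```text
[ 0.5227 -0.0034  0.1069] 0.7331186556078193 [1.1324 2.7517 5.5645] [ 0.3303  0.0554 -0.0708] 35.22891238331795 0.04734431675241933 [-0.1403  0.3273  1.8404  0.0011  0.9702  0.6968]
```

step_arm --increments '[{"dp": [0,0,0],"yaw": 0.8,"grip": 0.4},{"dp": [0,0,0],"yaw": 0.73,"grip": 0.4},{"dp": [0,0,0],"yaw": 0,"grip": 0.4},{"dp": [0,0,-0.01],"yaw": 0,"grip": 0.4},{"dp": [0,0,0],"yaw": 0,"grip": 0.4}]'

```text
clock: 4.2
position: [0.5211, -0.0037, 0.103]
ee_rot: [-0.0, 0.887, 0.461, -0.0]
contact_force: [0.4, -0.4, -0.4]
width: 0.0477
gripper_force: 36.1
```

```bash
cat > st.py <<'E'
from h import *
s=manip.get_state();print(s['clock'],s['position'],2*np.arctan2(s['ee_rot'][2],s['ee_rot'][1]),s['contact_force'],s['moment'],s['gripper_force'],s['width'])
E
python3 st.py
```

```text
4.2 [ 0.5211 -0.0037  0.103 ] 0.9585175728935463 [ 0.3796 -0.4148 -0.375 ] [-0.0759 -0.0331 -0.0057] 36.09029531478882 0.04765903260838254
```

step_arm --increments '[{"dp": [0,0,-0.01],"yaw": 0,"grip": 0.4},{"dp": [0,0,-0.01],"yaw": 0,"grip": 0.4},{"dp": [0,0,0],"yaw": 0,"grip": 0.4}]'

```text
clock: 4.58
position: [0.5215, -0.0037, 0.0994]
ee_rot: [0.0, 0.887, 0.461, 0.0]
contact_force: [0.6, -0.7, 0.4]
width: 0.0475
gripper_force: 36.1
```

step_arm --increments '[{"dp": [0,0,-0.005],"yaw": 0,"grip": 0.4},{"dp": [0,0,0],"yaw": 0,"grip": 0.4}]'

```text
clock: 4.82
position: [0.5216, -0.0037, 0.0992]
ee_rot: [0.0, 0.887, 0.461, 0.0]
contact_force: [-0.9, -0.6, 5.8]
width: 0.0473
gripper_force: 36.9
```

step_arm --increments '[{"dp": [0,0,-0.0015],"yaw": -0.8,"grip": 0.4},{"dp": [0,0,-0.0015],"yaw": -0.8,"grip": 0.4},{"dp": [0,0,-0.0015],"yaw": -0.8,"grip": 0.4},{"dp": [0,0,-0.0015],"yaw": -0.8,"grip": 0.4}]' --squeeze 45

```text
clock: 5.32
position: [0.5225, -0.0036, 0.0984]
ee_rot: [0.0, 0.972, 0.236, 0.002]
contact_force: [-0.0, -1.0, 7.2]
width: 0.047
gripper_force: 45.3
```

```bash
python3 st.py
```

```text
5.325 [ 0.5225 -0.0036  0.0984] 0.4755292794299466 [-0.0118 -0.9733  7.1958] [-0.0082 -0.0377  0.1143] 45.31616270542145 0.046958305640299354
```

step_arm --increments '[{"dp": [0,0,-0.0015],"yaw": -0.8,"grip": 0.4},{"dp": [0,0,-0.0015],"yaw": -0.8,"grip": 0.4},{"dp": [0,0,-0.0015],"yaw": -0.8,"grip": 0.4},{"dp": [0,0,0],"yaw": -0.4,"grip": 0.4},{"dp": [0,0,0],"yaw": 0,"grip": 0.4}]'

```text
clock: 5.95
position: [0.522, -0.0039, 0.0972]
ee_rot: [0.0, 1.0, 0.029, 0.001]
contact_force: [1.1, -0.8, 6.0]
width: 0.0468
gripper_force: 45.2
```

```bash
python3 st.py
```

```text
5.95 [ 0.522  -0.0039  0.0972] 0.05892615723867412 [ 1.1102 -0.7796  6.0188] [-0.1486  0.035  -0.0587] 45.19973203539848 0.046831312085475765
```

Now small clockwise steps until the stop shows up as torque.

step_arm --increments '[{"dp": [0,0,-0.001],"yaw": -0.3,"grip": 0.4},{"dp": [0,0,0],"yaw": -0.2,"grip": 0.4},{"dp": [0,0,0],"yaw": 0,"grip": 0.4}]'

```text
clock: 6.32
position: [0.522, -0.0035, 0.097]
ee_rot: [-0.0, 1.0, -0.008, 0.001]
contact_force: [-0.8, 0.9, 6.5]
width: 0.0472
gripper_force: 45.3
```

```bash
python3 st.py
```

```text
6.325 [ 0.522  -0.0035  0.097 ] -0.015922125566858195 [-0.758   0.9148  6.5127] [0.0626 0.0141 0.0243] 45.27997389435768 0.04715982446597348
```

step_arm --increments '[{"dp": [0,0,0],"yaw": -0.2,"grip": 0.4},{"dp": [0,0,0],"yaw": 0,"grip": 0.4}]'

```text
clock: 6.58
position: [0.522, -0.0034, 0.097]
ee_rot: [-0.0, 1.0, -0.023, 0.001]
contact_force: [0.2, 0.1, 5.8]
width: 0.0475
gripper_force: 45.3
```

```bash
python3 st.py
```

```text
6.575 [ 0.522  -0.0034  0.097 ] -0.04591613744048031 [0.2396 0.1279 5.7995] [0.1209 0.0606 0.0865] 45.278349816799164 0.04754477748562356
```

step_arm --increments '[{"dp": [0,0,-0.001],"yaw": -0.25,"grip": 0.4},{"dp": [0,0,0],"yaw": 0,"grip": 0.4}]'

```text
clock: 6.82
position: [0.5221, -0.0032, 0.0969]
ee_rot: [-0.0, 0.999, -0.042, 0.001]
contact_force: [0.3, 2.0, 7.2]
width: 0.047
gripper_force: 45.4
```

```bash
python3 st.py
```

```text
6.825 [ 0.5221 -0.0032  0.0969] -0.08375635562434679 [0.3291 1.9913 7.1648] [ 0.3297 -0.0285  0.0385] 45.36327436566353 0.04704873023035557
```

step_arm --increments '[{"dp": [0,0,0],"yaw": -0.2,"grip": 0.4},{"dp": [0,0,0],"yaw": 0,"grip": 0.4}]'

```text
clock: 7.08
position: [0.5222, -0.0028, 0.0969]
ee_rot: [-0.001, 0.998, -0.057, 0.001]
contact_force: [0.2, 3.9, 7.6]
width: 0.0473
gripper_force: 45.4
```

```bash
python3 st.py
```

```text
7.075 [ 0.5222 -0.0028  0.0969] -0.11350183700196835 [0.205  3.9349 7.5676] [ 0.5353 -0.0667  0.1584] 45.375256687402725 0.04732461607826601
```

```bash
python3 - <<'E'
from h import *
t=cams.get_image("top");s=cams.get_image("side")
a=crop(t,260,185,50,70,8);b=crop(s,290,145,50,70,8)
cv2.imwrite("pics/c3.png",np.hstack([a,b]))
E
```

```text
(no output)
```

View pics/c3.png

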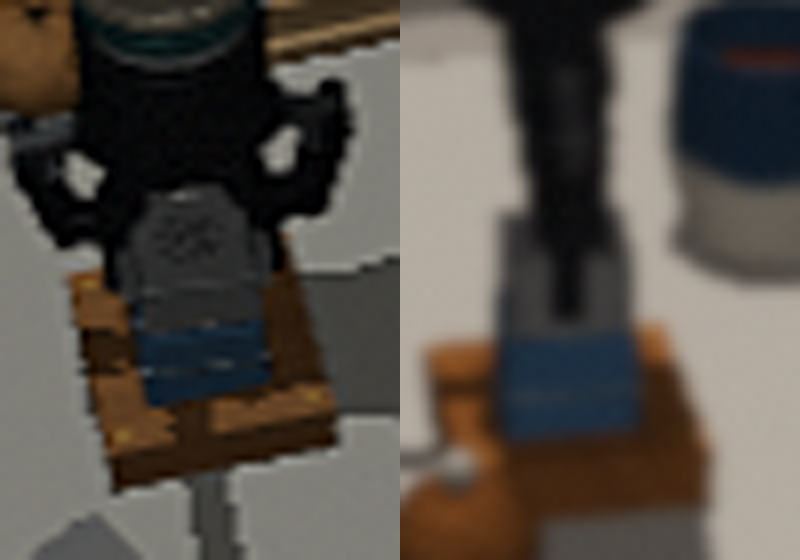

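The top crop shows the cap front edge at (200,320) parallel to the body's front edge, so it is close to home. I turn slightly further to feel the stop.

step_arm --increments '[{"dp": [0,0,0],"yaw": -0.2,"grip": 0.4},{"dp": [0,0,0],"yaw": 0,"grip": 0.4}]'

```text
clock: 7.42
position: [0.5222, -0.0026, 0.0969]
ee_rot: [-0.001, 0.997, -0.071, 0.001]
contact_force: [-0.6, 3.7, 6.0]
width: 0.0472
gripper_force: 45.4
```

```bash
python3 st.py
```

```text
7.425 [ 0.5222 -0.0026  0.0969] -0.14199796871048043 [-0.6227  3.7188  5.9748] [ 0.5912 -0.144   0.6139] 45.42191103100777 0.04719904577203918
```

step_arm --increments '[{"dp": [0,0,0],"yaw": -0.2,"grip": 0.4},{"dp": [0,0,0],"yaw": 0,"grip": 0.4}]'

```text
clock: 7.68
position: [0.5222, -0.0025, 0.0969]
ee_rot: [-0.001, 0.996, -0.085, 0.001]
contact_force: [0.3, 5.7, 6.2]
width: 0.0473
gripper_force: 45.6
```

```bash
python3 st.py
```

```text
7.675 [ 0.5222 -0.0025  0.0969] -0.1695511832219118 [0.3003 5.6783 6.1645] [ 0.7646 -0.1624  1.2514] 45.56731626391411 0.04727653051510841
```

The torque rose to 1.25 N m with the yaw stopped and z constant, so the cap is home. I relax the torque, grip harder and lift.

step_arm --increments '[{"dp": [0,0.005,0],"yaw": 0.25,"grip": 0.4},{"dp": [0,0,0.01],"yaw": 0,"grip": 0.4},{"dp": [0,0,0.03],"yaw": 0,"grip": 0.4},{"dp": [0,0,0.05],"yaw": 0,"grip": 0.4},{"dp": [0,0,0.05],"yaw": 0,"grip": 0.4}]' --squeeze 60

```text
clock: 8.3
position: [0.5207, -0.0026, 0.1247]
ee_rot: [-0.0, 0.998, -0.068, -0.001]
contact_force: [0.7, -0.1, -2.6]
width: 0.0473
gripper_force: 65.0
```

```bash
python3 st.py
```

```text
8.3 [ 0.5207 -0.0026  0.1247] -0.13689626043791772 [ 0.6536 -0.0544 -2.6249] [-0.0065  0.0003  0.0323] 65.04194140434265 0.04730913779227452
```

step_arm --increments '[{"dp": [0,0,0.1],"yaw": 0,"grip": 0.4},{"dp": [0,0,0.12],"yaw": 0,"grip": 0.4},{"dp": [0,0,0.08],"yaw": 0,"grip": 0.4},{"dp": [-0.03,0.08,0],"yaw": 0,"grip": 0.4},{"dp": [-0.06,0.15,0],"yaw": 0,"grip": 0.4}]'

```text
clock: 8.93
position: [0.5024, 0.044, 0.1842]
ee_rot: [-0.0, 0.998, -0.069, -0.0]
contact_force: [0.2, -0.2, -2.4]
width: 0.0468
gripper_force: 65.1
```

step_arm --increments '[{"dp": [-0.08,0.2,0],"yaw": 0,"grip": 0.4},{"dp": [-0.08,0.2,0],"yaw": 0,"grip": 0.4},{"dp": [-0.08,0.2,0],"yaw": 0,"grip": 0.4},{"dp": [-0.08,0.2,0],"yaw": 0,"grip": 0.4},{"dp": [-0.05,0.11,0],"yaw": 0,"grip": 0.4}]'

```text
clock: 9.55
position: [0.4264, 0.2275, 0.1836]
ee_rot: [-0.0, 0.998, -0.067, -0.001]
contact_force: [0.3, -0.4, -2.4]
width: 0.047
gripper_force: 65.1
```

step_arm --increments '[{"dp": [0,0,0],"yaw": 0,"grip": 0.4},{"dp": [0,0,-0.15],"yaw": 0,"grip": 0.4},{"dp": [0,0,-0.1],"yaw": 0,"grip": 0.4},{"dp": [0,0,0],"yaw": 0,"grip": 0.4}]'

```text
clock: 10.05
position: [0.4276, 0.2243, 0.1324]
ee_rot: [0.001, 0.998, -0.068, -0.002]
contact_force: [-0.2, -0.2, -1.8]
width: 0.0466
gripper_force: 65.0
```

```bash
python3 st.py; python3 - <<'E'
from h import *
t=cams.get_image("top");s=cams.get_image("side")
a=crop(t,190,205,80,90,5);b=crop(s,240,110,70,90,5)
cv2.imwrite("pics/c4.png",np.hstack([a,b]))
p=manip.get_state()["position"];print(p)
E
```

```text
10.05 [0.4276 0.2243 0.1324] -0.13645101489627878 [-0.1686 -0.1556 -1.7946] [-0.0291 -0.0126  0.019 ] 64.96086359024048 0.04662876835942216
[0.4295 0.225  0.1342]
```

View pics/c4.png

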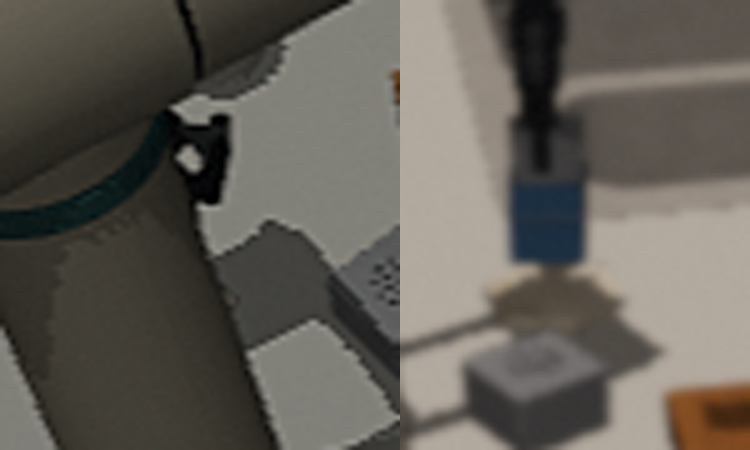

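Side crop: the shaker hangs upright with the cap flush and square on the body, bottom edge at (548,262), above the coaster centred at about (555,297).

```bash
python3 - <<'E'
from h import *
print(proj("side",[.4265,.199,.045]), "seen",[269.2,162.1]); print(ray("side",269.2,162.1,.045))
E
```

```text
[[269.5772 163.1449]] seen [269.2, 162.1]
[0.4263 0.2069 0.045 ]
```

step_arm --increments '[{"dp": [0,0.006,-0.07],"yaw": 0,"grip": 0.4},{"dp": [0,0,-0.05],"yaw": 0,"grip": 0.4},{"dp": [0,0,-0.03],"yaw": 0,"grip": 0.4},{"dp": [0,0,0],"yaw": 0,"grip": 0.4}]'

```text
clock: 10.65
position: [0.4289, 0.2264, 0.1032]
ee_rot: [0.0, 0.998, -0.068, -0.001]
contact_force: [-0.0, -0.5, -2.2]
width: 0.0469
gripper_force: 65.1
```

step_arm --increments '[{"dp": [0,0,-0.012],"yaw": 0,"grip": 0.4},{"dp": [0,0,-0.005],"yaw": 0,"grip": 0.4},{"dp": [0,0,0],"yaw": 0,"grip": 0.4}]'

```text
clock: 11.02
position: [0.4294, 0.2266, 0.1006]
ee_rot: [-0.0, 0.998, -0.068, 0.0]
contact_force: [0.2, 0.5, -1.8]
width: 0.0468
gripper_force: 65.1
```

step_arm --increments '[{"dp": [0,0,-0.005],"yaw": 0,"grip": 0.4},{"dp": [0,0,0],"yaw": 0,"grip": 0.4}]'

```text
clock: 11.28
position: [0.4296, 0.2267, 0.0998]
ee_rot: [-0.0, 0.998, -0.068, 0.0]
contact_force: [0.5, -0.3, 0.5]
width: 0.0469
gripper_force: 65.6
```

step_arm --increments '[{"dp": [0,0,-0.004],"yaw": 0,"grip": 0.4},{"dp": [0,0,0],"yaw": 0,"grip": 0.4}]'

```text
clock: 11.52
position: [0.4296, 0.2267, 0.0996]
ee_rot: [-0.0, 0.998, -0.068, 0.0]
contact_force: [-1.5, -0.6, 6.2]
width: 0.0471
gripper_force: 66.4
```

Seated. I release gently and retreat.

step_arm --increments '[{"dp": [0,0,0.003],"yaw": 0,"grip": 0.5},{"dp": [0,0,0],"yaw": 0,"grip": 0.6},{"dp": [0,0,0],"yaw": 0,"grip": 0.75},{"dp": [0,0,0],"yaw": 0,"grip": 0.9},{"dp": [0,0,0],"yaw": 0,"grip": 0.9}]' --squeeze 20

```text
clock: 12.15
position: [0.4293, 0.2265, 0.0991]
ee_rot: [0.0, 0.998, -0.068, -0.0]
contact_force: [-0.3, -0.2, -0.3]
width: 0.0766
gripper_force: 0.0
```

step_arm --increments '[{"dp": [0,0,0.05],"yaw": 0,"grip": 0.9},{"dp": [0,0,0.2],"yaw": 0,"grip": 0.9},{"dp": [0,0,0.25],"yaw": 0,"grip": 0.9},{"dp": [0,0,0.25],"yaw": 0,"grip": 0.9},{"dp": [0,0,0],"yaw": 0,"grip": 0.9}]'

```text
clock: 12.78
position: [0.4317, 0.2275, 0.2542]
ee_rot: [-0.002, 0.998, -0.068, 0.005]
contact_force: [0.1, -0.3, -0.6]
width: 0.0765
gripper_force: 0.0
```

step_arm --increments '[{"dp": [0.1,-0.28,0],"yaw": 0,"grip": 0.9},{"dp": [0.1,-0.28,0],"yaw": 0,"grip": 0.9},{"dp": [0.1,-0.28,0],"yaw": 0,"grip": 0.9},{"dp": [0.1,-0.28,0],"yaw": 0,"grip": 0.9},{"dp": [0,0,0],"yaw": 0,"grip": 0.9}]'

```text
clock: 13.4
position: [0.5101, -0.0012, 0.2482]
ee_rot: [0.001, 0.997, -0.071, -0.0]
contact_force: [-0.5, -0.5, -0.3]
width: 0.0769
gripper_force: 0.0
```

```bash
python3 st.py; python3 - <<'E'
from h import *
t=cams.get_image("top");s=cams.get_image("side")
a=crop(t,190,205,80,90,5);b=crop(s,240,110,70,90,5)
cv2.imwrite("pics/c5.png",np.hstack([a,b]))
E
```

```text
13.4 [ 0.5101 -0.0012  0.2482] -0.14144975434158397 [-0.4746 -0.52   -0.2871] [0.0165 0.0181 0.0016] 0.0 0.07685879698266543
```

View pics/c5.png

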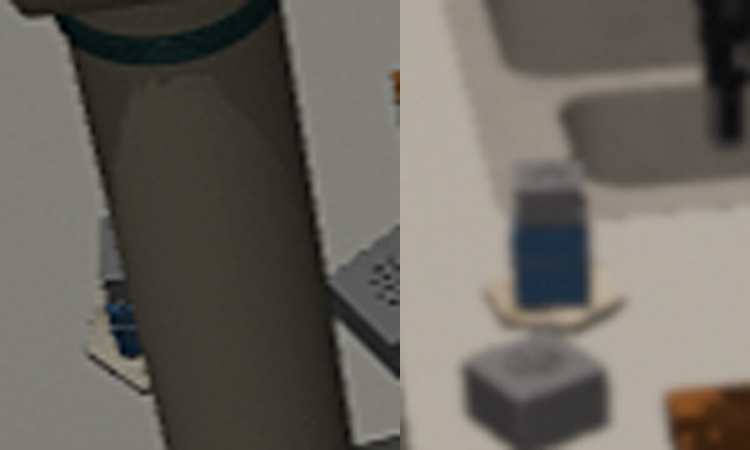

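Side crop: the shaker stands upright on the coaster, foot centred at about (552,300), cap square with the body. I move the arm clear for one unobstructed top check.

step_arm --increments '[{"dp": [-0.05,-0.28,0],"yaw": 0,"grip": 0.9},{"dp": [-0.05,-0.28,0],"yaw": 0,"grip": 0.9},{"dp": [-0.1,-0.28,0],"yaw": 0,"grip": 0.9},{"dp": [-0.1,-0.28,0],"yaw": 0,"grip": 0.9},{"dp": [0,0,0],"yaw": 0,"grip": 0.9}]'

```text
clock: 14.12
position: [0.4481, -0.223, 0.249]
ee_rot: [0.0, 0.998, -0.07, -0.0]
contact_force: [0.7, 0.4, 0.1]
width: 0.0769
gripper_force: 0.0
```

```bash
python3 - <<'E'
from h import *
t=cams.get_image("top");s=cams.get_image("side")
a=crop(t,195,225,55,70,7);b=crop(s,255,130,50,70,7)
cv2.imwrite("pics/c6.png",np.hstack([a,b]))
E
```

```text
(no output)
```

View pics/c6.png

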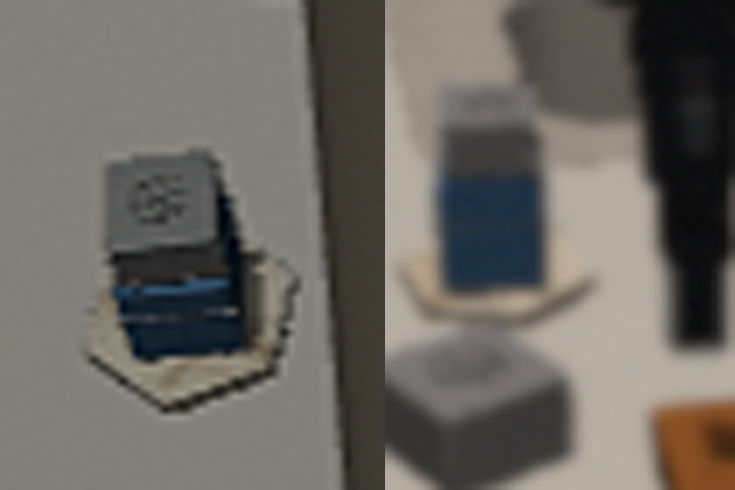

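The top crop shows the cap edges parallel to the body, with the foot's front edge from (135,360) to (243,352), inside the coaster. I check centring, then hand in.

```bash
python3 - <<'E'
from h import *
from rig import ticket
p=ray("top",195+189/7-.43,225+356/7-.43,.01)[:2]+.026*np.array([np.cos(.12),-np.sin(.12)])
d=p-[.4293,.2265];print(p,d)
if np.linalg.norm(d)<.008: print(ticket.sign_off())
E
```

```text
[0.4327 0.2283] [0.0034 0.0018]
the job is handed in; nothing more can be done
None
```

The cap is screwed fully home and square with the body. The closed shaker stands upright on the empty coaster, about 4 mm off centre at most by the camera check, and the job is handed in. I did not re-check the mill, mug, timer and jar in a final picture, but the arm registered no unexpected contact.

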